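# Water filter cap of unknown thread hand

### The job

Open the steel water filter on the worktop: its black cap comes loose with about a quarter turn, but nobody knows whether the thread is right- or left-hand. Take the cap by its raised bar, try which way it turns without forcing it against its stop, turn it free, lift it straight off, and finish while still holding it level and still in the gripper, about ten centimetres above its seat. Leave the things standing around the filter alone.

Things in the scene. Friction and masses are not known exactly. Their poses are not given: they have to be found in the camera images.
- filter: Fixed water filter: black base plate 150 x 130 x 12 mm, round steel housing 116 mm across to 78 mm height, steel collar 100 mm across to 112 mm height, a brass hose stub on either side (+y and -y, 76 mm out). Origin: centre of the underside, on the worktop; z up. Its x axis is the direction along which the closed cap's bar lies. It cannot move.
- seat (a point): Centre of the collar's top rim, 112 mm above the filter's origin: the closed cap's origin lies here. Inside the collar stands a steel stem 16 mm thick; the cap's hollow plug, 30 mm long, slides over it with 1.5 mm clearance: lift the cap straight up. The cap's stop is rigid: held firmly and turned on against it, the torque reaches 0.5 N m within about 5 degrees; above 2 N m counts as forcing it.
- cap: Loose black plastic cap, about 0.12 kg: disc 102 mm across, 10 mm thick, with a straight upright bar on top. Origin: centre of the disc's underside; z up, x along the bar. Closed, its x lies within 5 degrees of the filter's x, and two lugs on its plug sit under ledges in the collar, with 4 mm up-and-down play. It turns with plain light friction and does not rise as it turns.
- cap_bar (a point): Middle of the cap's bar, 24 mm above the cap's origin; axes as the cap's. Bar: 64 mm long (x), 14 mm thick (y), rising from 10 to 36 mm above the cap's origin. One way about the vertical (hidden, differs from start to start) it jams on a rigid hidden stop about 10 degrees from the closed position; the other way it lifts free at 60 to 100 degrees from closed, and is held below 45.
- cartridge: Bystander, loose: white plastic spare cartridge, an upright cylinder 54 mm across and 92 mm high; origin at the centre of its underside.
- spice_jar: Bystander, loose: slim spice jar with white lid, 43 mm across, 100 mm high; origin at the centre of its underside.
- food_tin: Bystander, loose: round food tin, 75 mm across, 58 mm high; origin at the centre of its underside.
- tape_roll: Bystander, loose: roll of brown adhesive tape lying flat, 98 mm across, 25 mm high; origin at the centre of its underside.
- flat_tin: Bystander, loose: flat rounded fish tin, 63 x 105 x 24 mm; origin at the centre of its underside.
Things that resemble listed ones, but are neither listed nor needed, are in the scene too. What is shaped like the cap but orange or purple is not meant.

How it is judged:
By the outcome, as a careful person would: the job done as asked, in the order asked, and still so for the second after the job is handed in, while the arm keeps its last pose, push and grip.
It also fails if it takes over 48 s, if anything falls off the work surface, if the arm or the gripper's body presses on something with over 40 N, if the wrist force passes 120 N, or if a joint passes its speed limit or range.

### The arm

A 6-joint arm with a two-finger parallel gripper is mounted at the origin on a cart in front of the work surface, level with it; the furniture and walls round the work are solid. World frame = base frame: x ahead of the robot, y to its left, z up, the work surface at z = 0. Lengths are in m, angles in rad, forces in N, time in s.
With the tool pointing down it reaches from about 0.375 to 0.975 m from the base axis. Payload 3.8 kg.
Tool frame: the origin (TCP) lies at the very end of the fingers, on their centre line; the grasp point (between the pads) lies 19 mm behind it; z points along the fingers, y is the line along which they close (so a half turn about z gives the same grasp; the last joint's range is limited). The gripper opens to 85 mm and grips with 20 to 120 N. Pads are 22 mm wide; open, the fingers measure 114 mm over their backs; the gripper's body (76 mm by 85 mm) begins 54 mm behind the grasp point. The pads swing forward as they close: fully open they stand 13 mm farther back than shut.
Start: joints at [1.205, 0.264, 1.604, -0, 1.274, -0.037], TCP at [0.218, 0.639, 0.231] pointing down, gripper open.
Joint ranges: [-2.63, 2.63], [-0.94, 2.18], [0.31, 2.57], [-1.31, 4.45], [0, 2.66], [-2.55, 2.55]. Speed limits (rad/s): [2.57, 2.57, 3.14, 3.14, 3.14, 3.14].

### API

Orientations are given as a rotation vector (axis times angle).
In Python, from workcell import bot gives the robot as it stands. The module is installed in compiled form; this text tells all that it offers.
- The arm moves only by the tool inch_along, called after ">>>" by a JSON object that holds its "method" and its "body". Schema: {"type":"object","properties":{"motion":{"type":"array","items":{"type":"number"},"minItems":4,"maxItems":20},"aperture":{"type":"number"},"grip_force":{"type":"number"},"only":{"type":"string"},"quiet":{"type":"boolean"},"lines":{"type":"string"}},"required":["motion"],"additionalProperties":false}. motion is one flat list of numbers that holds 1 to 5 rows one after another, with no inner brackets; each row has 4 numbers: dx, dy, dz in units of 50 mm, then a turn about the tool's z in units of 0.05 rad; each row shifts and turns the commanded pose from where the row before left it, along the tool's axes as they then stand; what a row does not reach is not made up. A row lasts 1/8 s, in which the tool goes at most 0.0625 m and 0.188 rad, less where a joint would pass 70% of its speed; a pose out of reach is approached as far as the arm can. aperture is the opening from 0.0 (shut) to 1.0 (fully open), set as the call begins (left out keeps the last). The fingers move at their own pace and stop on an object; grip_force is the grip in N (left out, the last holds). Time passes only in rows, so rows that do not move let the fingers close. The tool returns the time, the measured TCP pose, the force, the opening and the grip force at its end. only (a regular expression) keeps the lines of the reply that match it, lines (a string "A,B") keeps lines A to B, and quiet returns only ok. Input that does not fit is refused with a message, and nothing moves.
- bot.read_state(): the state, without advancing time (a new reading comes with each control period).
- bot.read_camera(name): name is "side" or "top" or "wrist"; returns the picture (400x640x3 uint8, red, green, blue); there is no depth.
- bot.camera_info(name): a dict with "intrinsics" (3x3 intrinsics, pixels), "extrinsics" (4x4, takes a point from camera to world coordinates). Camera axes: x right, y down, z forward; pixel columns grow to the right and rows downward; lengths in m; the calibration is good to about 2 mm. A picture is of the moment at which its call begins: read the wrist's pose just before it. camera_info takes no time and is no camera call; for the wrist camera it gives the pose at the moment of the call.
- bot.finish_job(): hands the job in; it is judged then, once.
Trained networks look in the newest picture that a camera, given by its name, has taken for a name from the list of things; names that differ only in an ending like _2 or _b are one class to them, and where a whole thing is asked for, a point or a joint stands for the part that bears it (a point fixed in the world has none). Each returns a list of dicts, best first, with "conf" (0 to 1); they miss things now and then, are a little off and sometimes report something else, mostly with a low value. They report only what shows in the picture. A call takes as long as a camera call. They do not tell look-alikes from the thing itself.
- bot.search_frame(camera, thing): "box" ([left, top, right, bottom] in pixels, round what is visible of it).
- bot.regions_of(camera, thing): "pixels" (400x640 bool, what is visible of it) and "box" ([left, top, right, bottom] in pixels, round what is visible of it).
- bot.spot_point(camera, thing): "pixel" ([row, column] in pixels: a listed point, or the origin of a listed thing).
The state is a dict: "time": time; "q": joint angles; "joint_vel": joint speeds; "joint_torque": joint torques, N m; "tool_pos": TCP position; "tcp_rot": TCP orientation; "wrist_force": force on the tool from outside, world axes, zero at the start; "torque": the same for the moment, N m; "width": opening from 0.0 (shut) to 1.0 (fully open); "grip_force": force on a finger pad.
Only numpy, scipy, OpenCV 4.12 (cv2) and the standard library are available. Lean on these libraries where they do the work, as an engineer would, in place of code of your own. Each camera call takes 0.05 s, during which the arm holds its last target. There are 200 camera calls.

## Working session

There is one attempt and no reset: what is moved stays moved. The work goes in short steps, Python scripts to look and compute and a tool call to move; the robot and the scene stay as the last step left them, time stands still between calls to the robot, and variables do not carry over. Pictures are saved under pics/ and viewed, at most 10 in all, crops included, and the job is handed in when it is done.

```bash
mkdir -p pics
```

Create h.py:
```python
import numpy as np, cv2
from workcell import bot
def ray(cam,px):  # px=[row,col]
    i=bot.camera_info(cam);K=np.array(i["intrinsics"]);T=np.array(i["extrinsics"])
    d=T[:3,:3]@np.linalg.inv(K)@np.array([px[1],px[0],1.]);return T[:3,3],d
def atz(cam,px,z):
    o,d=ray(cam,px);return o+d*(z-o[2])/d[2]
def proj(cam,p):
    i=bot.camera_info(cam);K=np.array(i["intrinsics"]);T=np.linalg.inv(np.array(i["extrinsics"]))
    q=K@(T[:3,:3]@np.array(p)+T[:3,3]);return q[:2]/q[2]
def save(cam,name):
    im=bot.read_camera(cam);cv2.imwrite(f"pics/{name}.png",im[:,:,::-1]);return im
```

Run:
```python
from h import *
np.set_printoptions(precision=3,suppress=True)
a=save("top","t0");b=save("side","s0")
cv2.imwrite("pics/a0.png",cv2.resize(np.vstack([a,b])[:,:,::-1],(480,600)))
for c in("top","side"):
  for t in("cap","filter"):
    print(c,t,[(np.round(r["box"]),round(r["conf"],2)) for r in bot.search_frame(c,t)])
  for t in("cap_bar","seat"):
    for r in bot.spot_point(c,t): print(c,t,r["pixel"],round(r["conf"],2),atz(c,r["pixel"],.136 if t=="cap_bar" else .112))
s=bot.read_state();print(s["time"],s["tool_pos"],s["tcp_rot"])
```

```text
top cap [(array([405., 256., 439., 291.]), 0.97), (array([242., 216., 273., 246.]), 0.81), (array([335., 215., 368., 251.]), 0.71)]
top filter [(array([327., 212., 370., 258.]), 0.8)]
top cap_bar [231.7, 348.9] 0.83 [ 0.468 -0.085  0.136]
top cap_bar [271.8, 421.2] 0.73 [ 0.351 -0.3    0.136]
top seat [228.4, 349.3] 0.9 [ 0.48  -0.088  0.112]
side cap [(array([317., 184., 348., 200.]), 0.78), (array([316., 251., 347., 274.]), 0.63), (array([351., 171., 374., 191.]), 0.58)]
side filter [(array([310., 196., 352., 226.]), 0.89)]
side cap_bar [256.5, 334.3] 0.93 [0.483 0.323 0.136]
side cap_bar [189.1, 330.3] 0.76 [ 0.481 -0.07   0.136]
side cap_bar [172.4, 302.6] 0.65 [ 0.583 -0.199  0.136]
side seat [185.9, 330.7] 0.5 [ 0.476 -0.134  0.112]
0.5 [0.218 0.639 0.231] [ 0.514  3.099 -0.   ]
```

View pics/t0.png

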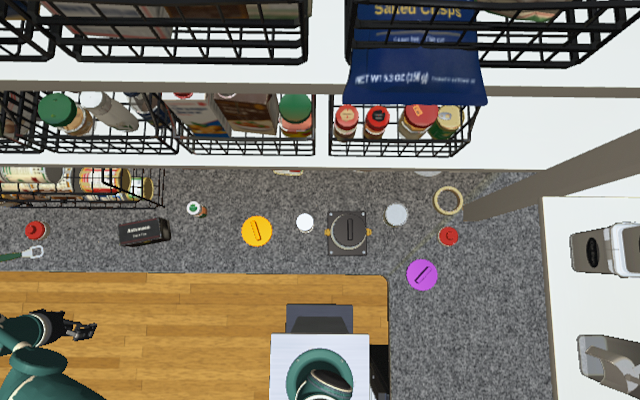

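View pics/s0.png

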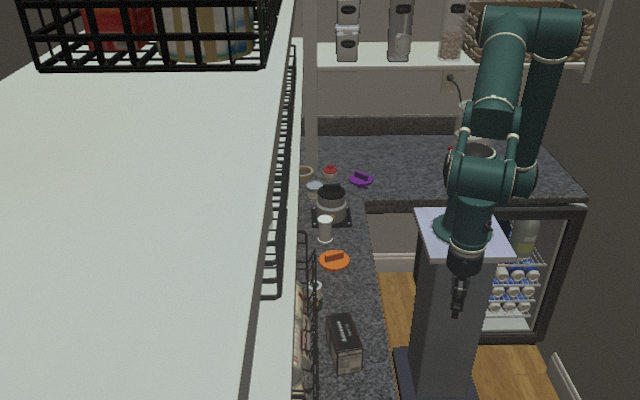

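The top view shows three cap-shaped things: orange at (col 257, row 231), purple at (422, 275) and black at (349, 231). Only the black one sits on the steel filter with its base plate and brass stubs, so that is the one meant. The side view agrees: it is on the steel housing at (331, 190). I'll enlarge it to confirm.

Run:
```python
from h import *
a=cv2.imread("pics/t0.png")[195:270,290:410];b=cv2.imread("pics/s0.png")[160:235,280:400]
cv2.imwrite("pics/c0.png",cv2.resize(np.hstack([a,b]),(800,250),interpolation=cv2.INTER_CUBIC))
```

```text
(no output)
```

View pics/c0.png

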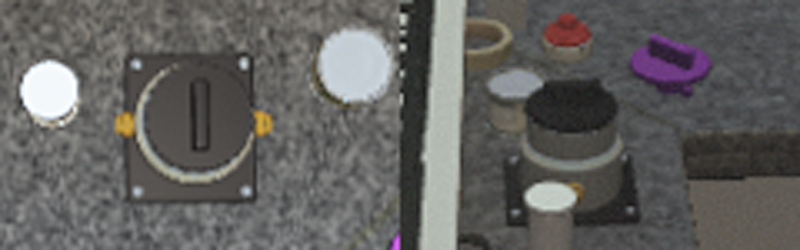

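The manual's scale: shifts go in units of 50 mm and turns go in units of 0.05 rad. Converting my numbers, -0.046 m is -0.92, -0.036 m is -0.72.

>>> {"method": "inch_along", "body": {"motion": [-0.72, -0.92, 0, 0, -0.72, -0.92, 0, 0, -0.72, -0.92, 0, 0, -0.72, -0.92, 0, 0, -0.72, -0.92, 0, 0], "aperture": 1.0}}

```text
time: 1.12
tool_pos: [0.3145, 0.3614, 0.2316]
tcp_rot: [0.513, 3.099, 0.001]
wrist_force: [0.8, -0.3, 0.4]
width: 0.998
grip_force: 0.0
```

The crop confirms it: black cap with a bar, on the steel collar, with brass stubs either side. The bar runs along world x.

Scaled: -0.046 m is -0.92, -0.036 m is -0.72.

>>> {"method": "inch_along", "body": {"motion": [-0.72, -0.92, 0, 0, -0.72, -0.92, 0, 0, -0.72, -0.92, 0, 0, -0.72, -0.92, 0, 0, -0.72, -0.92, 0, 0]}}

```text
time: 1.75
tool_pos: [0.4106, 0.0855, 0.2319]
tcp_rot: [0.514, 3.098, 0.001]
wrist_force: [1.3, -0.0, -0.7]
width: 1.001
grip_force: 0.0
```

>>> {"method": "inch_along", "body": {"motion": [-0.72, -0.92, -0.2, 0, 0, 0, -0.4, -3.2, 0, 0, -0.4, -3.2, 0, 0, 0, 0]}}

```text
time: 2.25
tool_pos: [0.4306, 0.0318, 0.2832]
tcp_rot: [0.018, 3.137, 0.0]
wrist_force: [-0.3, -0.3, -0.9]
width: 0.999
grip_force: 0.0
```

Run:
```python
from h import *
np.set_printoptions(precision=3,suppress=True)
s=bot.read_state();print(s["time"],s["tool_pos"],s["tcp_rot"],s["q"])
save("wrist","w1")
for t,z in(("cap_bar",.136),("seat",.112),("filter",0)):
  for r in bot.spot_point("wrist",t): print(t,r["pixel"],round(r["conf"],2),atz("wrist",r["pixel"],z))
```

```text
2.25 [0.431 0.032 0.283] [0.018 3.137 0.   ] [ 0.016 -0.245  2.023  0.     1.36  -1.544]
cap_bar [199.1, 460.5] 0.73 [0.446 0.167 0.136]
cap_bar [234.0, 200.7] 0.59 [ 0.48  -0.085  0.136]
filter [192.9, 236.7] 0.83 [ 0.479 -0.082  0.   ]
```

View pics/w1.png

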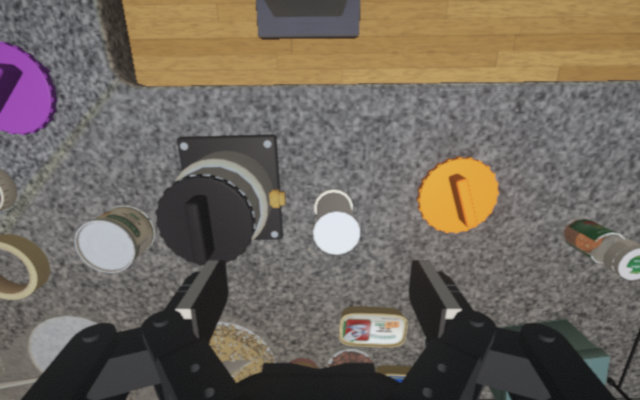

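The wrist view shows the black cap on the filter, with its bar at (col 200, row 228). The decoys are orange at (460, 199) and purple at (10, 85), and the cartridge is at (337, 230). I'll move nearly above the filter and measure the bar.

>>> {"method": "inch_along", "body": {"motion": [-0.2, -1.16, 0, 0, -0.2, -1.16, 0, 0, 0, 0, 0, 0]}}

```text
time: 2.82
tool_pos: [0.448, -0.0869, 0.2801]
tcp_rot: [-0.023, -3.14, 0.001]
wrist_force: [-1.0, 0.7, -1.1]
width: 0.999
grip_force: 0.0
```

Run:
```python
from h import *
np.set_printoptions(precision=3,suppress=True)
s=bot.read_state();print(s["time"],s["tool_pos"],s["tcp_rot"])
im=save("wrist","w2")
for t,z in(("cap_bar",.136),("filter",0),("seat",.112),("cap",.112)):
  for r in bot.spot_point("wrist",t): print(t,r["pixel"],round(r["conf"],2),atz("wrist",r["pixel"],z))
for t in("cap_bar","cap"):
  for r in bot.search_frame("wrist",t): print(t,r["box"],r["conf"])
c=proj("wrist",[.478,-.084,.136]);print(c)
x,y=int(c[0]),int(c[1])
x0,y0=max(x-110,0),max(y-110,0)
g=cv2.convertScaleAbs(im[y0:y0+200,x0:x0+240,::-1],alpha=2.5,beta=0)
print(x0,y0,g.shape)
cv2.imwrite("pics/w2c.png",cv2.resize(g,None,fx=3,fy=3,interpolation=cv2.INTER_CUBIC))
```

```text
2.825 [ 0.448 -0.087  0.28 ] [-0.023 -3.14   0.001]
cap_bar [75.1, 95.8] 0.71 [ 0.351 -0.27   0.136]
cap_bar [183.7, 562.8] 0.59 [0.45  0.145 0.136]
cap_bar [217.3, 318.2] 0.56 [ 0.481 -0.085  0.136]
cap [75.6, 110.4] 0.89 [ 0.351 -0.273  0.112]
cap [180.8, 552.1] 0.66 [0.454 0.154 0.112]
cap [204.6, 317.7] 0.57 [ 0.478 -0.084  0.112]
cap_bar [59.1, 24.5, 156.2, 119.6] 0.95
cap_bar [270.2, 159.1, 369.1, 253.4] 0.93
cap_bar [510.9, 139.9, 600.9, 224.6] 0.72
cap [513.6, 141.7, 600.9, 223.0] 0.88
cap [271.4, 157.6, 370.0, 256.8] 0.81
cap [59.8, 26.9, 157.0, 120.5] 0.76
[317.613 212.942]
207 102 (200, 240, 3)
```

View pics/w2c.png

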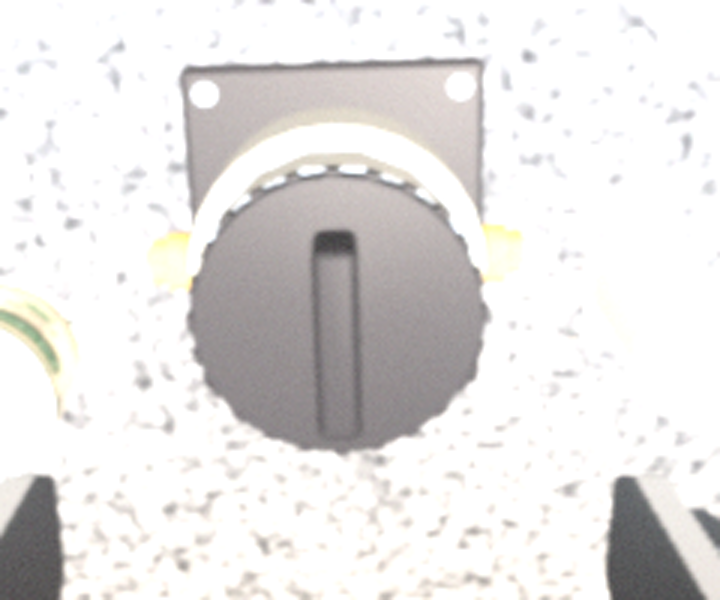

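The crop shows the bar top from about (318.7, 185.3) to (320.3, 247.7) in full-image (col, row). It is nearly aligned with the gripper.

Run:
```python
from h import *
from scipy.spatial.transform import Rotation as R
np.set_printoptions(precision=4,suppress=True)
a=atz("wrist",[185.3,318.7],.148);b=atz("wrist",[247.7,320.3],.148)
c=(a+b)/2;print(a,b,c,np.linalg.norm(a-b),"bar az deg",np.degrees(np.arctan2(*(b-a)[[1,0]])))
s=bot.read_state();M=R.from_rotvec(s["tcp_rot"]).as_matrix()
print("tool x az",np.degrees(np.arctan2(M[1,0],M[0,0])))
print(M.T@(np.r_[c[:2],.126]-s["tool_pos"]), s["q"])
```

```text
[ 0.4467 -0.0828  0.148 ] [ 0.5093 -0.0816  0.148 ] [ 0.478  -0.0822  0.148 ] 0.06263436660650978 bar az deg 1.089503539153359
tool x az 179.60793221855468
[-0.0298  0.0008  0.1551] [-0.2375 -0.1904  1.9826  0.0002  1.3496 -1.8015]
```

Scaled: 0.05 m is 1, 0.045 m is 0.9, -0.02 rad is -0.4.

>>> {"method": "inch_along", "body": {"motion": [-0.6, 0, 0.6, -0.4, 0, 0, 1, 0, 0, 0, 0.9, 0, 0, 0, 0.4, 0, 0, 0, 0, 0], "aperture": 0.5}}

```text
time: 3.8
tool_pos: [0.4766, -0.0831, 0.1343]
tcp_rot: [0.02, -3.137, -0.002]
wrist_force: [-0.1, 0.7, 0.3]
width: 0.505
grip_force: 0.0
```

>>> {"method": "inch_along", "body": {"motion": [0, 0, 0.16, 0, 0, 0, 0, 0, 0, 0, 0, 0, 0, 0, 0, 0, 0, 0, 0, 0], "aperture": 0.0, "grip_force": 60}}

```text
time: 4.42
tool_pos: [0.4793, -0.085, 0.1293]
tcp_rot: [-0.018, 3.139, -0.002]
wrist_force: [0.8, -4.8, 2.3]
width: 0.148
grip_force: 61.7
```

```bash
python3 -c "
from h import *
s=bot.read_state();print(s['q'],s['torque'],s['wrist_force'])"
```

```text
[-2.26217125e-01 -5.63320490e-03  2.10511480e+00 -8.18346602e-04
  1.03966691e+00 -1.80786053e+00] [-0.82169818 -0.15389544 -0.02495586] [ 0.83024704 -4.80990311  2.31160364]
```

Create t.py:
```python
from h import *
from scipy.spatial.transform import Rotation as R
np.set_printoptions(precision=3,suppress=True)
s=bot.read_state();M=R.from_rotvec(s["tcp_rot"]).as_matrix()
print("az",round(np.degrees(np.arctan2(M[1,0],M[0,0]))%360,2),"tq",s["torque"],"F",s["wrist_force"],"q6",s["q"][5])
```

```text
(no output)
```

>>> {"method": "inch_along", "body": {"motion": [0, -0.03, 0, 0, 0, 0, 0, 0.8, 0, 0, 0, 0.8, 0, 0, 0, 0.8, 0, 0, 0, 0], "lines": "1,1"}}

```text
time: 5.05
```

```bash
python3 t.py
```

```text
az 173.76 tq [-0.032 -0.063 -0.06 ] F [ 0.458 -0.854  5.039] q6 -1.691163068164578
```

>>> {"method": "inch_along", "body": {"motion": [0, 0, 0, 0.6, 0, 0, 0, 0], "lines": "1,1"}}

```text
time: 5.3
```

```bash
python3 t.py
```

```text
az 172.06 tq [ 0.017 -0.076  0.031] F [ 0.373 -0.423  5.228] q6 -1.6614489233549405
```

>>> {"method": "inch_along", "body": {"motion": [0, 0, 0, 0.6, 0, 0, 0, 0], "lines": "1,1"}}

```text
time: 5.55
```

```bash
python3 t.py
```

```text
az 170.34 tq [-0.001 -0.088  0.046] F [-0.649  0.02   5.057] q6 -1.6314380161210602
```

>>> {"method": "inch_along", "body": {"motion": [0, 0, 0, 0.4, 0, 0, 0, 0], "lines": "1,1"}}

```text
time: 5.8
```

```bash
python3 t.py
```

```text
az 169.21 tq [-0.002 -0.128  0.051] F [ 0.598 -0.769  5.125] q6 -1.6116115336552557
```

Scaled: 0.03 rad is 0.6.

>>> {"method": "inch_along", "body": {"motion": [0, 0, 0, 0.6, 0, 0, 0, 0], "lines": "1,1"}}

```text
time: 6.05
```

```bash
python3 t.py
```

```text
az 167.48 tq [-0.041 -0.094  0.088] F [ 0.496 -1.19   5.272] q6 -1.5814728551440176
```

>>> {"method": "inch_along", "body": {"motion": [0, 0, 0, 0.4, 0, 0, 0, 0], "lines": "1,1"}}

```text
time: 6.3
```

```bash
python3 t.py
```

```text
az 166.34 tq [-0.092 -0.141  0.042] F [ 0.777 -0.498  4.858] q6 -1.5615784910045876
```

Scaled: 0.03 rad is 0.6.

>>> {"method": "inch_along", "body": {"motion": [0, 0, 0, 0.6, 0, 0, 0, 0], "lines": "1,1"}}

```text
time: 6.55
```

```bash
python3 t.py
```

```text
az 164.61 tq [-0.083 -0.099  0.026] F [ 0.547 -1.399  5.045] q6 -1.531416655937302
```

>>> {"method": "inch_along", "body": {"motion": [0, 0, 0, 0.6, 0, 0, 0, 0], "lines": "1,1"}}

```text
time: 6.8
```

```bash
python3 t.py
```

```text
az 162.88 tq [-0.104 -0.12   0.049] F [ 0.948 -0.963  4.868] q6 -1.5011877476364688
```

>>> {"method": "inch_along", "body": {"motion": [0, 0, 0, 0.6, 0, 0, 0, 0], "lines": "1,1"}}

```text
time: 7.05
```

```bash
python3 t.py
```

```text
az 161.16 tq [-0.139 -0.138  0.082] F [ 0.738 -1.347  6.31 ] q6 -1.471160616515716
```

Nearly 20° turned clockwise with under 0.1 N m, well past where the stop would be. This is the free direction, so I'll carry on.

>>> {"method": "inch_along", "body": {"motion": [0, 0, 0, 1.6, 0, 0, 0, 1.6, 0, 0, 0, 1.6, 0, 0, 0, 1.6, 0, 0, 0, 0], "lines": "1,2"}}

```text
time: 7.68
tool_pos: [0.4792, -0.0861, 0.129]
```

```bash
python3 t.py
```

```text
az 142.87 tq [-0.404 -0.277 -0.192] F [ 1.406 -2.76   4.706] q6 -1.1517362322538576
```

>>> {"method": "inch_along", "body": {"motion": [0, 0, 0, 1.6, 0, 0, 0, 1.6, 0, 0, 0, 1.6, 0, 0, 0, 1.6, 0, 0, 0, 0], "lines": "1,2"}}

```text
time: 8.3
tool_pos: [0.479, -0.0865, 0.129]
```

```bash
python3 t.py
```

```text
az 124.56 tq [-0.606 -0.156 -0.135] F [ 0.816 -4.106  6.161] q6 -0.8320553904387115
```

Scaled: -0.001 m is -0.02, 0.08 rad is 1.6.

>>> {"method": "inch_along", "body": {"motion": [-0.02, -0.02, 0, 0, 0, 0, 0, 1.6, 0, 0, 0, 1.6, 0, 0, 0, 1.6, 0, 0, 0, 0], "lines": "1,2"}}

```text
time: 8.93
tool_pos: [0.4785, -0.0869, 0.129]
```

```bash
python3 t.py
```

```text
az 110.8 tq [-0.056 -0.051 -0.184] F [ 0.766 -0.811  7.646] q6 -0.5950008167190833
```

>>> {"method": "inch_along", "body": {"motion": [0, 0, 0, 1.6, 0, 0, 0, 1.6, 0, 0, 0, 0], "lines": "1,2"}}

```text
time: 9.3
tool_pos: [0.4784, -0.0868, 0.129]
```

```bash
python3 t.py
```

Run:
```python
from h import *
im=save("wrist","w3")
cv2.imwrite("pics/w3b.png",cv2.convertScaleAbs(im[:,:,::-1],alpha=2))
```

```text
az 101.63 tq [-0.133 -0.093 -0.128] F [-0.211 -0.285  6.481] q6 -0.4349249031722607
```

View pics/w3b.png

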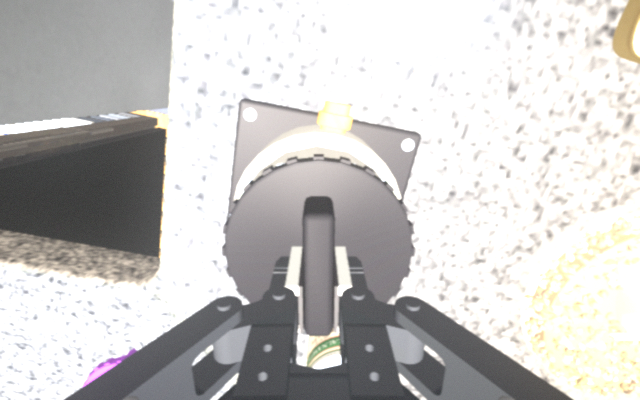

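The bar at (318, 265) has turned with the gripper: it is still between the pads, and the stub now shows at (335, 115). That is about 80° from closed, so I'll lift gently and watch the force.

Scaled: -0.003 m is -0.06.

>>> {"method": "inch_along", "body": {"motion": [0, 0, -0.06, 0, 0, 0, -0.06, 0, 0, 0, 0, 0], "lines": "1,2"}}

```text
time: 9.72
tool_pos: [0.4775, -0.0869, 0.1338]
```

```bash
python3 t.py
```

```text
az 101.59 tq [-0.092 -0.242  0.033] F [ 0.984 -0.476 -0.844] q6 -0.4342020942819495
```

>>> {"method": "inch_along", "body": {"motion": [0, 0, -0.06, 0, 0, 0, 0, 0], "lines": "1,2"}}

```text
time: 9.98
tool_pos: [0.4777, -0.087, 0.1373]
```

```bash
python3 t.py
```

```text
az 101.58 tq [-0.016 -0.042  0.011] F [-0.235  0.725 -0.472] q6 -0.4338624993665022
```

It has risen 8 mm with no resistance, so the cap is free.

Scaled: -0.01 m is -0.2.

>>> {"method": "inch_along", "body": {"motion": [0, 0, -0.2, 0, 0, 0, -0.2, 0, 0, 0, -0.2, 0, 0, 0, -0.2, 0, 0, 0, 0, 0], "lines": "1,2"}}

```text
time: 10.6
tool_pos: [0.479, -0.0875, 0.1787]
```

```bash
python3 t.py
```

```text
az 101.58 tq [-0.021 -0.046  0.004] F [-0.207  0.534 -2.231] q6 -0.4337603540958347
```

>>> {"method": "inch_along", "body": {"motion": [0, 0, -0.3, 0, 0, 0, -0.3, 0, 0, 0, -0.3, 0, 0, 0, -0.12, 0, 0, 0, 0, 0]}}

```text
time: 11.22
tool_pos: [0.4785, -0.0874, 0.2291]
tcp_rot: [1.985, 2.433, 0.001]
wrist_force: [0.1, 0.5, -1.7]
width: 0.147
grip_force: 61.1
```

>>> {"method": "inch_along", "body": {"motion": [0, 0, 0, 0, 0, 0, 0, 0, 0, 0, 0, 0, 0, 0, 0, 0]}}

```text
time: 11.72
tool_pos: [0.478, -0.0872, 0.228]
tcp_rot: [-1.986, -2.434, 0.0]
wrist_force: [0.3, 0.3, -1.9]
width: 0.149
grip_force: 61.1
```

```bash
python3 t.py
```

Run:
```python
from h import *
a=save("wrist","w4");b=save("side","s4")
p=np.hstack([cv2.convertScaleAbs(cv2.resize(a,(480,300)),alpha=1.8),cv2.resize(b[130:250,270:398],(320,300))])
cv2.imwrite("pics/f4.png",p[:,:,::-1])
```

```text
az 101.57 tq [ 0.023 -0.035  0.03 ] F [ 0.289  0.265 -1.916] q6 -0.43376286922469093
```

View pics/f4.png

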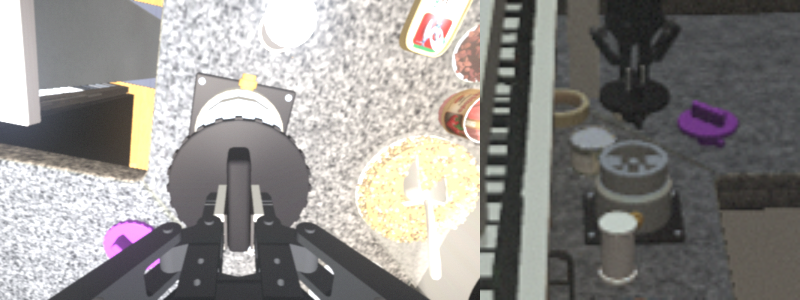

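The cap is held level in the gripper, at (635, 95) in the side crop. It is about 10 cm above the open collar at (635, 160), and the bystanders are standing undisturbed.

```bash
python3 -c "
from workcell import bot
print(bot.finish_job())"
```

```text
the job is handed in; nothing more can be done
None
```

The filter is open: the cap came free turning clockwise (seen from above), about 80° from closed and without touching its stop, and is held level in the gripper about 10 cm above its seat; the job was handed in at about 12 s with the bystanders untouched.

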